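# Tip the gift box onto its back in the tying outline

### The arm

A 6-joint arm with a two-finger parallel gripper is mounted at the origin on a cart in front of the work surface, level with it; the furniture and walls round the work are solid. World frame = base frame: x ahead of the robot, y to its left, z up, the work surface at z = 0. Lengths are in m, angles in rad, forces in N, time in s.
With the tool pointing down it reaches from about 0.425 to 0.95 m from the base axis. Payload 3.5 kg.
Tool frame: the origin (TCP) lies at the very end of the fingers, on their centre line; the grasp point (between the pads) lies ctrl.tcp_to_grasp behind it (ctrl.tcp_to_grasp is the distance from the TCP to the grasp point, in m); z points along the fingers, y is the line along which they close (so a half turn about z gives the same grasp; the last joint's range is limited). The gripper opens to 85 mm and grips with 20 to 120 N. Pads are 22 mm wide; open, the fingers measure 114 mm over their backs; the gripper's body (76 mm by 85 mm) begins 54 mm behind the grasp point. The pads swing forward as they close: fully open they stand 13 mm farther back than shut.
Start: joints at [-0.15, 0.286, 1.577, -0, 1.279, -0.15], TCP at [0.675, 0, 0.231] pointing down, gripper open.
Joint ranges: [-2.77, 2.77], [-0.9, 2.22], [0.21, 2.48], [-1.53, 4.67], [0.24, 2.81], [-2.84, 2.84]. Speed limits (rad/s): [2.79, 2.79, 3.14, 3.14, 3.14, 3.14].

### API

Orientations are given as a unit quaternion [x, y, z, w].
In Python, from plant import ctrl gives the robot as it stands.
- The arm moves only by the shell command python3 -m inch 'ROWS' [FORCE]. ROWS is JSON, a list of rows, each an object with "slide": the shift along the tool's x, y, z in cm, a list of three; "turn": the turn about the tool's z in rad; "grip": the finger opening in cm, from 0 to 8.54. A call has 1 to 20 rows; each row is the pose to reach, as a shift and turn from the pose commanded when the call began, along the tool's axes at that moment; what a row does not reach only later rows make up. A row lasts 1/10 s, in which the tool goes at most 50 mm and 8.59 degrees, less where a joint would pass 70% of its speed; a pose out of reach is approached as far as the arm can. A call with a gripper value outside its range is refused whole. The fingers move at their own pace and stop on an object; FORCE is the grip in N (left out, the last holds). Time passes only in rows, so rows that repeat a pose let the fingers close. It gives the time, the measured TCP pose, the force, the opening and the grip force at its end, in the units of the state.
- ctrl.get_state(): the state, without advancing time (a new reading comes with each control period).
- ctrl.read_camera(name): name is "scene" or "side" or "wrist"; returns (picture, depth): 384x512x3 uint8, red, green, blue; 384x512 float32, m along the optical axis (not along the pixel's ray), 0 where there is no reading.
- ctrl.camera_info(name): a dict with "K" (3x3 intrinsics, pixels), "camera_from_world" (4x4, takes a point from world to camera coordinates); the wrist camera has in their place "T_tool_cam" (4x4, takes a point from camera to tool coordinates, whose origin is the TCP and whose axes are the flange's). Camera axes: x right, y down, z forward; pixel columns grow to the right and rows downward; lengths in m; the calibration is good to about 2 mm. A picture is of the moment at which its call begins: read the wrist's pose just before it. camera_info takes no time and is no camera call.
- ctrl.sign_off(): hands the job in; it is judged then, once.
The state is a dict: "time": time; "qpos": joint angles; "dq": joint speeds; "joint_efforts": joint torques, N m; "eef_pos": TCP position; "tcp_rot": TCP orientation; "contact_force": force on the tool from outside, world axes, zero at the start; "wrist_torque": the same for the moment, N m; "opening": opening from 0.0 (shut) to 1.0 (fully open); "finger_force": force on a finger pad.
Only numpy, scipy, OpenCV 4.12 (cv2) and the standard library are available. Lean on these libraries where they do the work, as an engineer would, in place of code of your own. Each camera call takes 0.05 s, during which the arm holds its last target. There are 200 camera calls.

### The job

Lay the gift box that stands on edge on the plywood board on its back, window up, ready for its ribbon: push it over near its top with the fingertips, from the window side, so that it lies flat and wholly inside the dark outline on the board (touching the line is fine). If it does not land quite inside, nudge it in along the board. Only push: do not pinch or lift the box or tip it the other way, and leave the marker, ribbon spool and scissors where they are.

Things in the scene. Friction and masses are not known exactly. Their poses are not given: they have to be found in the camera images.
- board: fixed plywood board 330 x 440 mm (its x and y), 8 mm thick, lying on the worktop; its origin is on its underside, midway along x, 200 mm from its +y edge and 240 mm from its -y edge. Its x axis points from the standing box to the outline, which is the way the box has to fall. Placed and turned differently in every start
- outline (a point): centre of the rectangular outline inlaid flat in the board's top, axes as the board's, 30 mm from the board's origin along +x, 8 mm above the worktop. Inside the line it measures 180 mm along x and 290 mm along y; the dark line is 6 mm wide and has no height that can be felt
- box: kraft gift box with a window in its lid, loose, 234 mm (its x) x 145 mm (y) x 62 mm (z), 0.17 to 0.34 kg. Origin: centre of its plain back face; z points out through the window. At the start it stands on a long edge on the board, y up, 145 mm tall, its back facing the outline (z roughly along the board's -x, up to 0.1 rad off), between 10 mm short of the line's inner edge and 25 mm inside it
- box_center (a point): middle of the box, 31 mm in from its back face, axes as the box's. Pushed near its top the box tips towards the outline and falls on its back; pushed lower than about 40 mm above the board it slides
- foot_edge (a point): middle of the long lower edge of the box's back, on which it turns as it tips (it may slip a few cm as the box falls), 72 mm from the box's origin along its -y; it stays on the board all the time
- corner0 (a point): a corner of the box's back face (the plain face opposite the window); all four corner points: 117 mm either way along the box's long x axis, 72.5 mm either way along its y axis; this one at - x, - y
- corner1 (a point): another such corner; this one at + x, - y
- corner2 (a point): another such corner; this one at + x, + y
- corner3 (a point): another such corner; this one at - x, + y
- marker: black and white marker pen, 135 mm long (its y), 16 mm thick, lying on the board beside the outline at the board's +y edge, parallel to the board's x; leave it alone. Origin: under its middle
- spool: spool of red ribbon, 72 mm across, 32 mm high, lying on the board beside the outline, near the board's -y edge; leave it alone. Origin: 16 mm and 30 mm (its x, y) from the spool's centre, on its underside
- scissors: red-handled scissors, 199 mm long, lying flat on the worktop far to the right; leave them alone. Origin: near their pivot

How it is judged:
At the end, for the whole second after the job is handed in: the box lies flat on the board on its back, window up (within 0.05 rad), at rest, and all four corners of its back are inside the outer edge of the outline's line (within 97 mm of the outline's centre along x and 152 mm along y) (angle between box's own z axis and vertical below 0.05 rad and z of box_center in the frame of outline between -0.036 and 0.036 m and x of corner0 in the frame of outline between -0.097 and 0.097 m and y of corner0 in the frame of outline between -0.152 and 0.152 m and x of corner1 in the frame of outline between -0.097 and 0.097 m and y of corner1 in the frame of outline between -0.152 and 0.152 m and x of corner2 in the frame of outline between -0.097 and 0.097 m and y of corner2 in the frame of outline between -0.152 and 0.152 m and x of corner3 in the frame of outline between -0.097 and 0.097 m and y of corner3 in the frame of outline between -0.152 and 0.152 m and linear speed of box below 0.01 m/s); the robot touches nothing.
It fails at once if the box is lifted, or tipped the other way (the foot edge of its back rises more than 17 mm off the board) (height (world z) of foot_edge above 0.025 m).
It fails at once if the box is raised (its middle more than about 20 mm higher than tipping needs) (height (world z) of box_center above 0.108 m).
It fails at once if the marker, ribbon spool or scissors are moved more than 25 mm (distance of any of marker, spool, scissors from where it was at the start of the episode above 0.025 m).
It also fails if it takes over 48 s, if anything falls off the work surface, if the arm or the gripper's body presses on something with over 40 N, if the wrist force passes 120 N, or if a joint passes its speed limit or range.

## Working session

There is one attempt and no reset: what is moved stays moved. The work goes in short steps, Python scripts to look and compute and a shell command to move; the robot and the scene stay as the last step left them, time stands still between calls to the robot, and variables do not carry over. Pictures are saved under pics/ and viewed, at most 10 in all, crops included, and the job is handed in when it is done.

```bash
mkdir -p pics; python3 - <<'E'
from plant import ctrl
import cv2,numpy as np
a=[]
for n in("scene","side"):
    p,d=ctrl.read_camera(n); np.savez(f"{n}0.npz",p=p,d=d); cv2.imwrite(f"pics/{n}0.png",p[:,:,::-1])
    i=ctrl.camera_info(n); print(n,np.round(i["K"],1).tolist(),np.round(i["camera_from_world"],3).tolist())
s=ctrl.get_state();print(s["time"],s["eef_pos"],s["tcp_rot"],ctrl.tcp_to_grasp)
E
```

```text
scene [[493.2, 0.0, 259.2], [0.0, 493.2, 197.1], [0.0, 0.0, 1.0]] [[-0.999, 0.022, 0.023, 0.589], [-0.005, 0.607, -0.795, 0.164], [-0.031, -0.794, -0.607, 1.504], [0.0, 0.0, 0.0, 1.0]]
side [[410.0, 0.0, 264.6], [0.0, 410.0, 197.7], [0.0, 0.0, 1.0]] [[0.978, -0.208, 0.016, -0.609], [-0.113, -0.592, -0.798, 0.089], [0.175, 0.779, -0.602, 1.326], [0.0, 0.0, 0.0, 1.0]]
0.1 [6.74397599e-01 1.19244718e-04 2.30031199e-01] [ 7.07117934e-01  7.07094771e-01 -6.46246148e-04 -8.91204845e-04] 0.0187
```

View pics/scene0.png

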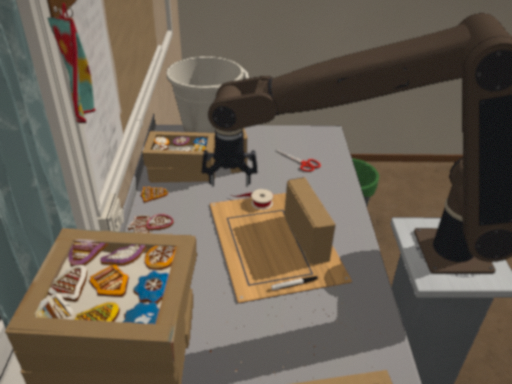

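View pics/side0.png

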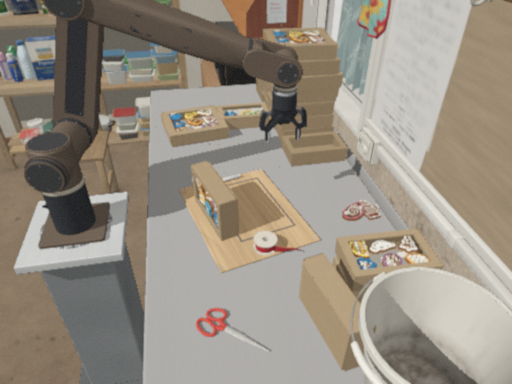

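The scene view shows the board with corners near (210,203), (238,300) and (348,280). The box stands on the robot side with its top from (295,183) to (330,230). The spool is at (262,197) and the marker at (293,283). In the side view the window faces the robot, so the push goes roughly along +x.

```bash
cat > h.py <<'E'
import numpy as np,cv2
from plant import ctrl
def cloud(n,d):
    i=ctrl.camera_info(n);K=np.array(i["K"]);T=np.linalg.inv(np.array(i["camera_from_world"]))
    v,u=np.mgrid[:384,:512];c=np.stack([(u-K[0,2])/K[0,0]*d,(v-K[1,2])/K[1,1]*d,d],-1)
    return c@T[:3,:3].T+T[:3,3]
def ray(n,uv,z):
    i=ctrl.camera_info(n);K=np.array(i["K"]);T=np.linalg.inv(np.array(i["camera_from_world"]))
    r=(np.c_[np.array(uv,float),np.ones(len(uv))]@np.linalg.inv(K).T)@T[:3,:3].T
    return (T[:3,3]+r*((z-T[2,3])/r[:,2])[:,None])[:,:2]
E
python3 - <<'E'
from h import *
for n in("scene","side"):
    f=np.load(f"{n}0.npz");p,d=f["p"],f["d"];w=cloud(n,d)
    roi=(w[...,0]>.2)&(w[...,0]<.85)&(w[...,1]>-.2)&(w[...,1]<.6)&(d>0)
    hsv=cv2.cvtColor(p,cv2.COLOR_RGB2HSV)
    wood=(hsv[...,1]>70)&(hsv[...,0]<25)&roi&(abs(w[...,2]-.008)<.012)
    m=cv2.morphologyEx(wood.astype('u1'),cv2.MORPH_OPEN,np.ones((3,3)))
    c=max(cv2.findContours(m,0,2)[0],key=cv2.contourArea)
    xy=ray(n,c[:,0,:],.008);print(n,"board",cv2.minAreaRect((xy*1000).astype('f4')))
    t=roi&(w[...,2]>.143)&(w[...,2]<.165)
    t=cv2.morphologyEx(t.astype('u1'),cv2.MORPH_OPEN,np.ones((3,3)))
    c=max(cv2.findContours(t,0,2)[0],key=cv2.contourArea)
    xy=ray(n,c[:,0,:],.153);print(n,"boxtop",cv2.minAreaRect((xy*1000).astype('f4')),np.median(w[t>0],0))
    cr=p[140:310,195:360] if n=="scene" else p[150:280,170:330]
    cv2.imwrite(f"pics/{n}0z.png",cv2.resize(cr[:,:,::-1],None,fx=3.4,fy=3.4,interpolation=cv2.INTER_CUBIC))
E
```

```text
scene board ((539.1412963867188, -29.9921875), (332.13043212890625, 415.01141357421875), 13.279509544372559)
scene boxtop ((446.7847595214844, -44.262237548828125), (65.97130584716797, 242.76632690429688), 15.57984733581543) [ 0.44399109 -0.03508791  0.15052961]
side board ((590.4989013671875, -19.403060913085938), (223.33290100097656, 407.25091552734375), 12.759958267211914)
side boxtop ((444.7503662109375, -56.03941345214844), (65.03628540039062, 249.21124267578125), 15.5838041305542) [ 0.4470115  -0.06857276  0.15384218]
```

View pics/scene0z.png

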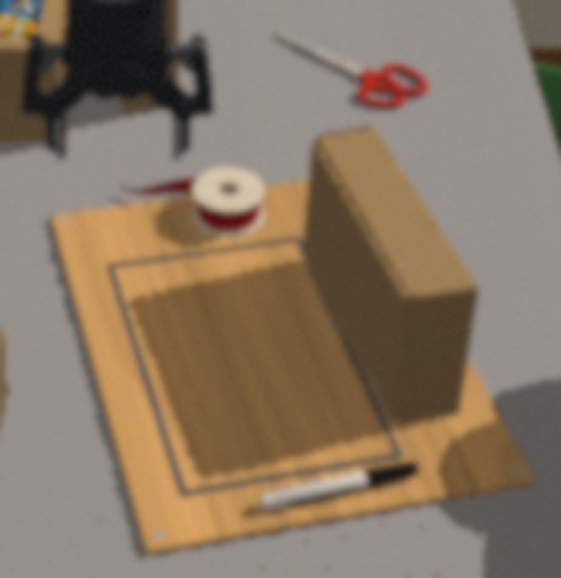

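The crop shows three outline corners, at (112,268), (183,492) and (398,457). Board corners are at (50,215), (147,553) and (533,483), and the foot corner of the box's back is at about (400,423).

```bash
python3 - <<'E'
from h import *
q=np.array([(112,268),(183,492),(398,457),(50,215),(147,553),(533,483),(400,425)])/3.4+[195,140]-.35
x=ray("scene",q,.008);print(np.round(x,4))
for k in(0,3):
    A,B,C=x[k:k+3];print((A+C)/2,np.linalg.norm(A-B),np.linalg.norm(B-C),np.arctan2(*(B-C)[::-1]),np.arctan2(*(B-A)[::-1])-np.pi/2)
ce=(x[0]+x[2])/2
for a in (.232,):
    R=np.array([[np.cos(a),np.sin(a)],[-np.sin(a),np.cos(a)]])
    bc=np.array([.4458,-.050]);print("box centre in outline",R@(bc-ce),"board c->outline",R@(ce-(x[3]+x[5])/2))
    b=.272;fx=np.array([np.cos(b),np.sin(b)]);print("front face mid",bc-.031*fx,"back",bc+.031*fx)
    print("lying centre if pivot fixed",R@(bc+(.031+.0725)*fx-ce))
E
```

```text
[[ 0.6885 -0.141 ]
 [ 0.6225  0.1429]
 [ 0.4426  0.1038]
 [ 0.7519 -0.222 ]
 [ 0.651   0.2069]
 [ 0.334   0.1331]
 [ 0.4369  0.0664]]
[ 0.56555506 -0.01861487] 0.2915423857455318 0.18413330037750583 0.2140406052056237 0.2285070080087821
[ 0.54292012 -0.04447581] 0.44057611212433445 0.32549287162655643 0.22869597567221508 0.23106258391799805
box centre in outline [-0.12376285 -0.00300967] board c->outline [0.02797458 0.01996376]
front face mid [ 0.4159397  -0.05832841] back [ 0.4756603  -0.04167159]
lying centre if pivot fixed [-0.02034564  0.00112923]
```

```bash
python3 -m inch '[{"slide":[-1.5,-3.5,0],"turn":0.13,"grip":8.5},{"slide":[-3,-7,0],"turn":0.26,"grip":8.5},{"slide":[-4.5,-11,0],"turn":0.4,"grip":8.5},{"slide":[-6,-15,0],"turn":0.54,"grip":8.5},{"slide":[-7.5,-19,0],"turn":0.68,"grip":8.5},{"slide":[-9,-22,0],"turn":0.82,"grip":8.5},{"slide":[-10,-24.5,0],"turn":0.96,"grip":8.5},{"slide":[-10.5,-26,0],"turn":1.1,"grip":8.5},{"slide":[-10.8,-26.8,0],"turn":1.24,"grip":8.5},{"slide":[-10.8,-26.8,0],"turn":1.3,"grip":8.5},{"slide":[-10.8,-26.8,0],"turn":1.3,"grip":8.5},{"slide":[-10.8,-26.8,0],"turn":1.3,"grip":8.5},{"slide":[-10.8,-26.8,0],"turn":1.3,"grip":8.5},{"slide":[-10.8,-26.8,0],"turn":1.3,"grip":8.5}]'; python3 -c "
from plant import ctrl;print(ctrl.get_state()['qpos'])"
```

```text
time: 1.5
eef_pos: [0.4071, -0.1078, 0.2312]
tcp_rot: [0.991, 0.135, -0.0, -0.0]
contact_force: [0.6, -0.4, -1.4]
opening: 0.995
finger_force: 0.0
[-5.00946945e-01 -3.07876885e-01  2.16598816e+00  3.22236527e-05
  1.28387683e+00  7.98132381e-01]
```

```bash
python3 -m inch '[{"slide":[0,0,2],"turn":0,"grip":8.5},{"slide":[0,0,4],"turn":0,"grip":8.5},{"slide":[0,0,6],"turn":0,"grip":8.5},{"slide":[0,0,8],"turn":0,"grip":8.5},{"slide":[0,0,10],"turn":0,"grip":8.5},{"slide":[0,0,11.3],"turn":0,"grip":8.5},{"slide":[0,0,11.3],"turn":0,"grip":8.5},{"slide":[0,0,11.3],"turn":0,"grip":8.5}]'; python3 - <<'E'
from h import *
print(ctrl.get_state()['qpos'])
p,d=ctrl.read_camera("side");cv2.imwrite("pics/s1.png",cv2.resize(p[110:290,150:340,::-1],None,fx=3,fy=3))
E
```

```text
time: 2.3
eef_pos: [0.4072, -0.108, 0.1185]
tcp_rot: [0.991, 0.135, -0.0, -0.0]
contact_force: [-1.0, -0.1, -0.3]
opening: 0.99
finger_force: 0.0
[-5.01102034e-01 -1.65710836e-01  2.27114554e+00  1.90190211e-05
  1.03639833e+00  7.98516485e-01]
```

View pics/s1.png

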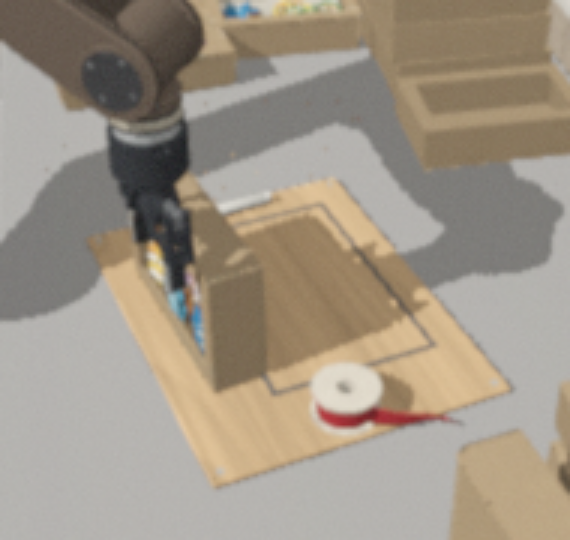

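The fingers are on the window side, at about (180,235) in the crop, and the box is still upright. Next is the slow push.

```bash
python3 -m inch '[{"slide":[0.5,0,0],"turn":0,"grip":8.5},{"slide":[1,0,0],"turn":0,"grip":8.5},{"slide":[1.4,0,0],"turn":0,"grip":8.5},{"slide":[1.8,0,0],"turn":0,"grip":8.5},{"slide":[2.2,0,0],"turn":0,"grip":8.5},{"slide":[2.6,0,0],"turn":0,"grip":8.5},{"slide":[3,0,0],"turn":0,"grip":8.5},{"slide":[3.4,0,0],"turn":0,"grip":8.5},{"slide":[3.8,0,0],"turn":0,"grip":8.5}]'; python3 - <<'E'
from h import *
p,d=ctrl.read_camera("side");cv2.imwrite("pics/s2.png",cv2.resize(p[110:290,150:340,::-1],None,fx=3,fy=3))
E
```

```text
time: 3.25
eef_pos: [0.444, -0.0977, 0.1183]
tcp_rot: [0.991, 0.135, 0.0, -0.0]
contact_force: [-0.2, 0.4, 0.2]
opening: 0.993
finger_force: 0.3
```

View pics/s2.png

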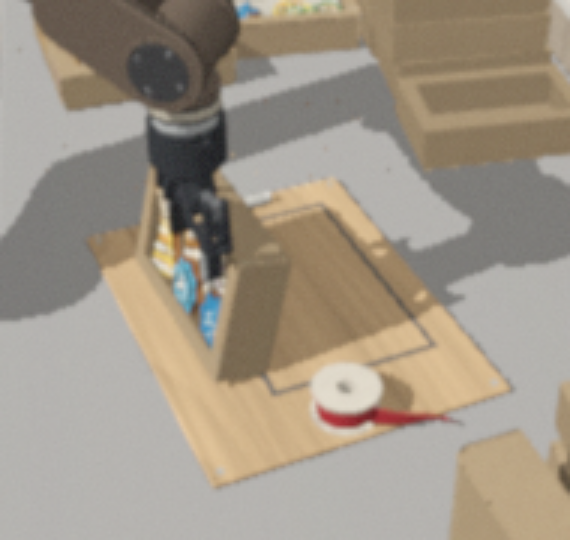

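The box is tipping about its foot edge as it should, with its near top corner at (288,260). I'll keep pushing.

```bash
python3 -m inch '[{"slide":[0.4,0,0],"turn":0,"grip":8.5},{"slide":[0.8,0,0],"turn":0,"grip":8.5},{"slide":[1.2,0,0],"turn":0,"grip":8.5},{"slide":[1.6,0,0],"turn":0,"grip":8.5},{"slide":[2,0,0],"turn":0,"grip":8.5},{"slide":[2.4,0,0],"turn":0,"grip":8.5},{"slide":[2.8,0,0],"turn":0,"grip":8.5},{"slide":[3.2,0,0],"turn":0,"grip":8.5},{"slide":[3.5,0,0],"turn":0,"grip":8.5},{"slide":[3.5,0,0],"turn":0,"grip":8.5},{"slide":[3.5,0,0],"turn":0,"grip":8.5},{"slide":[3.5,0,0],"turn":0,"grip":8.5},{"slide":[3.5,0,0],"turn":0,"grip":8.5},{"slide":[3.5,0,0],"turn":0,"grip":8.5}]'; python3 - <<'E'
from h import *
for n in("scene","side"):
    p,d=ctrl.read_camera(n);np.savez(f"{n}1.npz",p=p,d=d)
    if n=="side":cv2.imwrite("pics/s3.png",cv2.resize(p[110:290,150:340,::-1],None,fx=3,fy=3))
    w=cloud(n,d)
    t=(w[...,0]>.35)&(w[...,0]<.75)&(w[...,1]>-.25)&(w[...,1]<.2)&(w[...,2]>.06)&(w[...,2]<.08)
    t=cv2.morphologyEx(t.astype('u1'),cv2.MORPH_OPEN,np.ones((3,3)))
    c=max(cv2.findContours(t,0,2)[0],key=cv2.contourArea)
    print(n,cv2.minAreaRect((ray(n,c[:,0,:],.07)*1000).astype('f4')),w[...,2][t>0].mean())
E
```

```text
time: 4.7
eef_pos: [0.4772, -0.0885, 0.1183]
tcp_rot: [0.991, 0.135, -0.0, -0.0]
contact_force: [0.4, -0.2, 0.7]
opening: 0.994
finger_force: 0.0
scene ((545.9555053710938, -17.868057250976562), (146.93011474609375, 246.12432861328125), 15.767717361450195) 0.06810217934439194
side ((545.78662109375, -26.5325927734375), (151.2054443359375, 249.97525024414062), 15.880304336547852) 0.06991889358050327
```

View pics/s3.png

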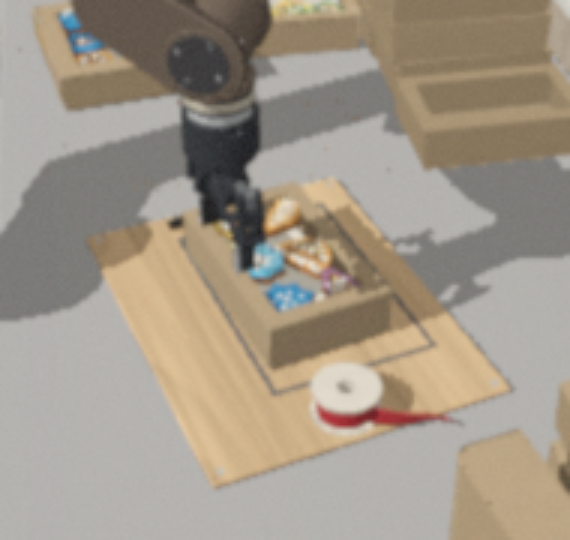

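The box is flat, window up, with its near corner at (272,362). Its centre is about 20 mm short along the board's x and it is yawed 0.045 rad. I'll go round behind it and nudge it forward with both fingers square to the board.

```bash
python3 -m inch '[{"slide":[-1,-1,0],"turn":0.01,"grip":8.5},{"slide":[-2,-3,0],"turn":0.02,"grip":8.5},{"slide":[-2.6,-4.5,0],"turn":0.042,"grip":8.5},{"slide":[-2.6,-4.9,0],"turn":0.042,"grip":8.5},{"slide":[-2.6,-4.9,1],"turn":0.042,"grip":8.5},{"slide":[-2.6,-4.9,3],"turn":0.042,"grip":8.5},{"slide":[-2.6,-4.9,5],"turn":0.042,"grip":8.5},{"slide":[-2.6,-4.9,7],"turn":0.042,"grip":8.5},{"slide":[-2.6,-4.9,8.3],"turn":0.042,"grip":8.5},{"slide":[-2.6,-4.9,8.8],"turn":0.042,"grip":8.5},{"slide":[-2.6,-4.9,8.8],"turn":0.042,"grip":8.5},{"slide":[-2.6,-4.9,8.8],"turn":0.042,"grip":8.5}]'
```

```text
time: 6.0
eef_pos: [0.4398, -0.0486, 0.0307]
tcp_rot: [0.993, 0.114, 0.0, 0.0]
contact_force: [0.2, 0.0, 0.8]
opening: 0.992
finger_force: 0.0
```

```bash
python3 -m inch '[{"slide":[0.6,0,0],"turn":0,"grip":8.5},{"slide":[1.2,0,0],"turn":0,"grip":8.5},{"slide":[1.6,0,0],"turn":0,"grip":8.5},{"slide":[2,0,0],"turn":0,"grip":8.5},{"slide":[2.3,0,0],"turn":0,"grip":8.5},{"slide":[2.6,0,0],"turn":0,"grip":8.5},{"slide":[2.9,0,0],"turn":0,"grip":8.5},{"slide":[3.2,0,0],"turn":0,"grip":8.5},{"slide":[3.5,0,0],"turn":0,"grip":8.5},{"slide":[3.8,0,0],"turn":0,"grip":8.5},{"slide":[4.1,0,0],"turn":0,"grip":8.5},{"slide":[4.4,0,0],"turn":0,"grip":8.5},{"slide":[4.4,0,0],"turn":0,"grip":8.5},{"slide":[3.5,0,0],"turn":0,"grip":8.5},{"slide":[2,0,0],"turn":0,"grip":8.5},{"slide":[0.5,0,0],"turn":0,"grip":8.5},{"slide":[0,0,-2],"turn":0,"grip":8.5},{"slide":[0,0,-6],"turn":0,"grip":8.5},{"slide":[0,0,-10],"turn":0,"grip":8.5},{"slide":[0,0,-10],"turn":0,"grip":8.5}]'; python3 - <<'E'
from h import *
ce=np.array([.5656,-.0186]);a=.229;R=np.array([[np.cos(a),np.sin(a)],[-np.sin(a),np.cos(a)]])
for n in("scene","side"):
    p,d=ctrl.read_camera(n)
    if n=="side":cv2.imwrite("pics/s4.png",cv2.resize(p[110:290,150:340,::-1],None,fx=3,fy=3))
    w=cloud(n,d)
    t=(w[...,0]>.35)&(w[...,0]<.75)&(w[...,1]>-.25)&(w[...,1]<.2)&(w[...,2]>.06)&(w[...,2]<.08)
    t=cv2.morphologyEx(t.astype('u1'),cv2.MORPH_OPEN,np.ones((3,3)))
    c=max(cv2.findContours(t,0,2)[0],key=cv2.contourArea)
    r=cv2.minAreaRect((ray(n,c[:,0,:],.07)*1000).astype('f4'));print(n,r)
    print("corners in outline",np.round((cv2.boxPoints(r)/1000-ce)@R.T,3).tolist())
E
```

```text
time: 8.0
eef_pos: [0.4429, -0.0497, 0.1366]
tcp_rot: [0.993, 0.114, 0.006, 0.003]
contact_force: [-0.2, -0.6, -0.4]
opening: 0.994
finger_force: 0.0
scene ((564.0967407226562, -17.478851318359375), (146.50352478027344, 245.3863067626953), 13.17788314819336)
corners in outline [[-0.075, 0.124], [-0.074, -0.121], [0.072, -0.121], [0.072, 0.124]]
side ((563.9343872070312, -26.389633178710938), (150.51583862304688, 252.485595703125), 13.073558807373047)
corners in outline [[-0.079, 0.119], [-0.079, -0.133], [0.072, -0.134], [0.072, 0.119]]
```

View pics/s4.png

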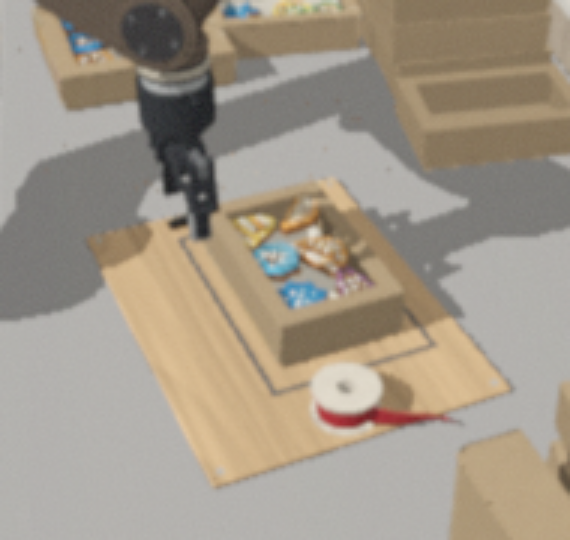

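The box lies flat, window up and squarely inside the outline, with its near corner at (283,362) well inside the line. The gripper is clear of it and the spool has not moved.

```bash
python3 -c "
from plant import ctrl;print(ctrl.sign_off())"
```

```text
the job is handed in; nothing more can be done
None
```

The gift box lies flat on its back, window up and about 20 mm inside the outline's outer edge on each side; the job was handed in at about 8 s with the robot touching nothing, but the sign-off returned no verdict.

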